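Open the cheese press on the white mould

ROBOT

A 6-joint arm with a two-finger parallel gripper is mounted at the origin on a cart in front of the work surface, level with it; the furniture and walls round the work are solid. World frame = base frame: x ahead of the robot, y to its left, z up, the work surface at z = 0. Lengths are in m, angles in degrees, forces in N, time in s.
With the tool pointing down it reaches from about 0.3 to 0.825 m from the base axis. Payload 5.4 kg.
Tool frame: the origin (TCP) lies between the finger pads; the fingertips stand 22 mm ahead of it and the grasp point (between the pads) lies 3 mm ahead of it (bot.finger_overhang is the distance from the TCP to the fingertips, in m); z points along the fingers, y is the line along which they close (so a half turn about z gives the same grasp; the last joint's range is limited). The gripper opens to 92 mm and grips with 3 to 60 N. Pads are 20 mm wide; open, the fingers measure 128 mm over their backs; the gripper's body (75 mm by 189 mm) begins 69 mm behind the grasp point.
Start: joints at [58.264, 9.076, 91.501, -0, 79.423, -12.038], TCP at [0.194, 0.541, 0.237] pointing down, gripper open.
Joint ranges: [-166.64, 166.64], [-54.1, 131.32], [10.49, 154.53], [-73.88, 253.88], [9.74, 151.15], [-171.62, 171.62]. Speed limits (degrees/s): [147.25, 147.25, 180, 180, 180, 180].

INTERFACE

Orientations are given as [roll, pitch, yaw] about the fixed x, y, z axes, in that order (R = Rz(yaw) Ry(pitch) Rx(roll)).
In Python, from workcell import bot gives the robot as it stands.
- The arm moves only by the tool carry_out, never from a script. Its argument "targets" is text: rows parted by semicolons, each of 7 numbers parted by spaces: the finger opening in mm, from 0 to 91.9, then the shift along the tool's x, y, z in units of 50 mm (1.0 is 50 mm), then the turn, a rotation vector about the tool's x, y, z in rad. In form: fingers tx ty tz wx wy wz; .... A call has 1 to 12 rows; each row is the pose to reach, as a shift and turn from the pose commanded when the call began, along the tool's axes at that moment; what a row does not reach only later rows make up. A row lasts 1/10 s, in which the tool goes at most 50 mm and 8.59 degrees, less where a joint would pass 70% of its speed; a pose out of reach is approached as far as the arm can. A call with a gripper value outside its range is refused whole. The fingers move at their own pace and stop on an object; "grip_force" is the grip in N (left out, the last holds). Time passes only in rows, so rows that repeat a pose let the fingers close. It gives the time, the measured TCP pose, the force, the opening and the grip force at its end, in the units of the state.
- bot.read_state(): the state, without advancing time (a new reading comes with each control period).
- bot.grab_frame(name): name is "side" or "top" or "wrist"; returns the picture (420x560x3 uint8, red, green, blue); there is no depth.
- bot.camera_params(name): a dict with "fx", "fy", "cx", "cy" (pixels), "cam_to_world" (4x4, takes a point from camera to world coordinates); the wrist camera has in their place "T_tool_cam" (4x4, takes a point from camera to tool coordinates, whose origin is the TCP and whose axes are the flange's). Camera axes: x right, y up, looking along -z (the intrinsics and any distortion apply to the point x, -y, -z); pixel columns grow to the right and rows downward; lengths in m; the calibration is good to about 2 mm. A picture is of the moment at which its call begins: read the wrist's pose just before it. camera_params takes no time and is no camera call.
- bot.job_done(): hands the job in; it is judged then, once.
The state is a dict: "time_s": time; "qpos": joint angles; "joint_vel": joint speeds; "joint_efforts": joint torques, N m; "position": TCP position; "orientation": TCP orientation; "force": force on the tool from outside, world axes, zero at the start; "wrist_torque": the same for the moment, N m; "finger_gap": finger opening in m; "gripper_force": force on a finger pad.
Only numpy, scipy, OpenCV 4.12 (cv2) and the standard library are available. Lean on these libraries where they do the work, as an engineer would, in place of code of your own. Each camera call takes 0.05 s, during which the arm holds its last target. There are 200 camera calls.

TASK

Two small screw presses stand by the sink, one on the worktop and one on the draining board. The cheese in the white mould has been pressed long enough: open that press by giving its red handwheel about a quarter turn anticlockwise, as seen from above, so that its wooden follower rises clear of the mould, then let go of the wheel. Leave the press on the blue mould screwed down.

Things in the scene. Friction and masses are not known exactly. Their poses are not given: they have to be found in the camera images.
- white_wheel_centre (a point): Centre of the red handwheel of the press with the WHITE mould: a level disc, 60 mm across, rim 12 mm thick (hub 2 mm higher), on a vertical 12 mm stem. The point is on the axis at mid-rim, 172 mm above the worktop at the start, and rises with the wheel. Grip the rim across its diameter from above, at any yaw. Crossbeam below: 148 x 30 mm, top 126 mm up, nuts to 135 mm.
- white_wheel (a joint): Turn of that wheel, rad: 0 screwed down (the start; no further clockwise), grows anticlockwise seen from above, stop at 2.0. Steep screw: wheel, stem and follower rise 12 mm per radian (19 mm a quarter turn), so the hand must rise as it turns. Takes about 0.2 N m; stays where left. The follower clears the mould after 0.83 rad.
- blue_wheel_centre (a point): The same point on the second press, alike in all but its BLUE mould; not to be turned. Each press is fixed where it stands (worktop or draining board): wooden base 150 x 110 mm, two steel posts 60 mm either side of the stem, a round mould of 92 mm diameter under the beam. The two change places and yaw.
- blue_wheel (a joint): Turn of the second press's wheel in rad, 0 when screwed down, as at the start; to be left there.

How it is judged (in metres and radians):
At the end, for the whole second after the job is handed in: The wheel of the press on the white mould stands at least 60 degrees (1.05 rad) anticlockwise of where it began, so that its follower is clear of the mould, and is at rest; the wheel of the press on the blue mould is within 0.15 rad of screwed down (value of joint white_wheel above 1.05 rad and velocity of joint white_wheel below 0.05 rad/s and value of joint blue_wheel below 0.15 rad); the robot touches nothing.
It fails at once if the press on the blue mould is loosened (its wheel turned by more than 0.15 rad) (value of joint blue_wheel above 0.15 rad).
It also fails if it takes over 40 s, if anything falls off the work surface, if the arm or the gripper's body presses on something with over 40 N, if the wrist force passes 120 N, or if a joint passes its speed limit or range.

## Working session

There is one attempt and no reset: what is moved stays moved. The work goes in short steps, Python scripts to look and compute and a tool call to move; the robot and the scene stay as the last step left them, time stands still between calls to the robot, and variables do not carry over. Pictures are saved under pics/ and viewed, at most 10 in all, crops included, and the job is handed in when it is done.

Besides the shell and the picture viewer there is one more tool, called after ">>>" as name(argument=value, ...) on one line, values as JSON. carry_out: Moves the arm, as the interface text tells. Its arguments: {"type":"object","properties":{"targets":{"type":"string"},"grip_force":{"type":"number"}},"required":["targets"]}

```bash
mkdir -p pics; python3 - <<'E'
from workcell import bot
import cv2,numpy as np
s=bot.read_state();print({k:np.round(s[k],3) for k in('time_s','position','orientation','finger_gap')})
for n in('side','top'):
    cv2.imwrite(f'pics/{n}.png',bot.grab_frame(n)[:,:,::-1]);print(n,bot.camera_params(n))
print(bot.camera_params('wrist'))
E
```

```text
{'time_s': np.float64(0.0), 'position': array([0.194, 0.541, 0.236]), 'orientation': array([-1.79900e+02, -2.20000e-02,  1.60301e+02]), 'finger_gap': np.float64(0.092)}
side {'fx': 524.896306776547, 'fy': 524.896306776547, 'cx': 278.03586702468897, 'cy': 212.80741619431112, 'cam_to_world': array([[ 0.89465591,  0.31961585, -0.31214821,  0.18214615],
       [-0.44653023,  0.66193043, -0.60204556, -0.67872263],
       [ 0.01419709,  0.67800723,  0.73491811,  1.15696997],
       [ 0.        ,  0.        ,  0.        ,  1.        ]])}
top {'fx': 404.93074468621813, 'fy': 404.93074468621813, 'cx': 281.62543530413774, 'cy': 210.69783837491633, 'cam_to_world': array([[-0.024226  ,  0.99353728, -0.11089086,  0.48661409],
       [-0.99965521, -0.02519893, -0.00738048,  0.08924473],
       [-0.01012711,  0.11067383,  0.99380519,  1.05432934],
       [ 0.        ,  0.        ,  0.        ,  1.        ]])}
{'fx': 308.0347368991517, 'fy': 308.0347368991517, 'cx': 283.20117174092644, 'cy': 207.3414160199538, 'T_tool_cam': array([[-5.75280559e-04,  9.64071872e-01,  2.65640913e-01,
         7.52012217e-02],
       [ 9.99999506e-01,  7.69783957e-04, -6.28091447e-04,
         1.33403388e-04],
       [-8.10011410e-04,  2.65640421e-01, -9.64071839e-01,
        -1.47494120e-01],
       [ 0.00000000e+00,  0.00000000e+00,  0.00000000e+00,
         1.00000000e+00]])}
```

View pics/side.png

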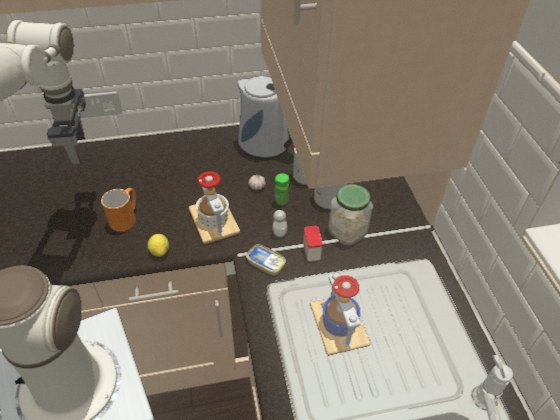

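View pics/top.png

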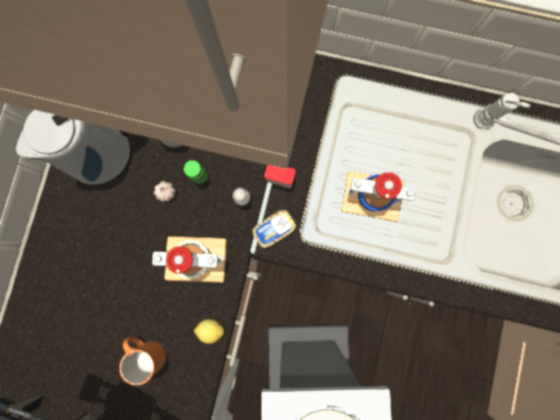

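The white-mould press is on the worktop, with its wheel at side ≈(209,180) and top ≈(180,260). The blue one is on the draining board, at side (346,287) and top (388,185).

```bash
cat > h.py <<'E'
from workcell import bot
import numpy as np,cv2
def onplane(n,u,v,z,C=None):
    p=bot.camera_params(n);C=p['cam_to_world'] if C is None else C
    d=C[:3,:3]@[(u-p['cx'])/p['fx'],-(v-p['cy'])/p['fy'],-1];o=C[:3,3]
    return o+d*(z-o[2])/d[2]
E
python3 - <<'E'
from h import *
print(onplane('side',209,180,.178),onplane('top',180,260,.178),onplane('side',346,287,.178),onplane('top',388,185,.178))
a=cv2.imread('pics/side.png')[150:250,160:260];b=cv2.imread('pics/top.png')[210:310,140:240]
cv2.imwrite('pics/c.png',cv2.resize(np.hstack([a,b]),None,fx=4,fy=4,interpolation=cv2.INTER_CUBIC))
# red blob centroids in the white-press windows
for n,(r0,r1,c0,c1) in {'side':(165,195,190,230),'top':(240,280,160,200)}.items():
    w=cv2.imread(f'pics/{n}.png')[r0:r1,c0:c1].astype(int);m=(w[:,:,2]>110)&(w[:,:,1]<70)&(w[:,:,0]<70)
    y,x=np.nonzero(m);print(n,c0+x.min(),c0+x.max(),r0+y.min(),r0+y.max(),c0+x.mean(),r0+y.mean())
E
```

```text
[0.48448609 0.31115745 0.178     ] [0.48312807 0.31717749 0.178     ] [ 0.63425791 -0.14647352  0.178     ] [ 0.63503543 -0.13822129  0.178     ]
side 198 220 171 187 209.2479674796748 179.1219512195122
top 168 191 248 271 180.48524590163936 259.216393442623
```

View pics/c.png

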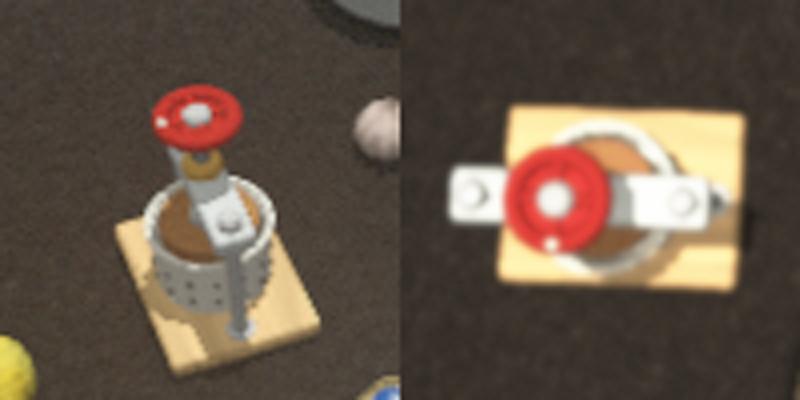

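White wheel centre ≈ (0.485, 0.315): both cameras agree within 6 mm, and the reach of 0.58 m is fine. Next I move above it at the current height and check with the wrist camera.

>>> carry_out(targets="91.9 -0.9 -0.3 0 0 0 0; 91.9 -1.8 -0.6 0 0 0 0; 91.9 -2.7 -0.9 0 0 0 0; 91.9 -3.6 -1.2 0 0 0 0; 91.9 -4.5 -1.5 0 0 0 0; 91.9 -5.4 -1.8 0 0 0 0; 91.9 -6.2 -2.05 0 0 0 0; 91.9 -6.7 -2.2 0 0 0 0; 91.9 -7.0 -2.3 0 0 0 0; 91.9 -7.0 -2.3 0 0 0 0; 91.9 -7.0 -2.3 0 0 0 0", grip_force=30)

```text
time_s: 1.2
position: [0.4837, 0.3157, 0.2363]
orientation: [-180.0, -0.1, 160.3]
force: [-0.2, -0.6, -0.4]
finger_gap: 0.0919
gripper_force: 0.0
```

```bash
python3 - <<'E'
from h import *
from scipy.spatial.transform import Rotation as R
s=bot.read_state();im=bot.grab_frame('wrist')[:,:,::-1];cv2.imwrite('pics/w1.png',im)
T=np.eye(4);T[:3,:3]=R.from_euler('xyz',s['orientation'],degrees=True).as_matrix();T[:3,3]=s['position']
C=T@bot.camera_params('wrist')['T_tool_cam'];np.save('C.npy',C)
print(s['position'],s['orientation'],s['qpos'])
p=bot.camera_params('wrist')
for z in(.172,.178,.180):
    q=np.linalg.inv(C)@[.485,.315,z,1];print(z,p['cx']+p['fx']*q[0]/-q[2],p['cy']+p['fy']*q[1]/q[2])
E
```

```text
[0.48372415 0.31567925 0.2362978 ] [-1.79990153e+02 -6.60562205e-02  1.60322103e+02] [ 2.11291929e+01  9.51193805e+00  9.10455658e+01  3.63240029e-02
  7.94989320e+01 -4.91995537e+01]
0.172 282.5708495391417 231.60620899577657
0.178 282.5595630239264 234.48279247557778
0.18 282.55566699754485 235.4757690420564
```

View pics/w1.png

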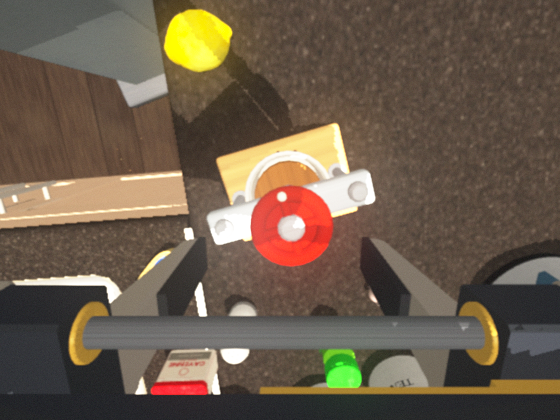

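The hub is at pixel (291,228), against a prediction of (282,235) for the estimate. I'll refine the position from this.

```bash
python3 - <<'E'
from h import *
from scipy.spatial.transform import Rotation as R
C=np.load('C.npy');P=onplane('wrist',291,228,.180,C);s=bot.read_state()
M=R.from_euler('xyz',s['orientation'],degrees=True).as_matrix()
print(P,onplane('side',209,178.5,.18),onplane('top',178.75,260,.18),M.T@(P-s['position']-[0,0,.005])/.05)
E
```

```text
[0.48176009 0.32243568 0.18      ] [0.48600126 0.31456797 0.18      ] [0.48320099 0.31934981 0.18      ] [0.07470504 0.10958187 1.22858676]
```

>>> carry_out(targets="91.9 0.06 0.1 0.2 0 0 0; 91.9 0.06 0.1 0.5 0 0 0; 91.9 0.06 0.1 0.8 0 0 0; 91.9 0.06 0.1 1.05 0 0 0; 91.9 0.06 0.1 1.2 0 0 0; 91.9 0.06 0.1 1.2 0 0 0; 70 0.06 0.1 1.2 0 0 0; 66 0.06 0.1 1.2 0 0 0; 66 0.06 0.1 1.2 0 0 0; 66 0.06 0.1 1.2 0 0 0")

```text
time_s: 2.25
position: [0.4838, 0.3209, 0.1772]
orientation: [180.0, 0.0, 160.3]
force: [-0.4, -0.1, 0.7]
finger_gap: 0.0664
gripper_force: 0.0
```

```bash
python3 - <<'E'
from h import *
cv2.imwrite('pics/w2.png',bot.grab_frame('wrist')[:,:,::-1]);s=bot.read_state();print(s['position'],s['force'],s['finger_gap'])
E
```

```text
[0.48368075 0.32085842 0.17702879] [-0.13996258 -0.33734775  0.22112384] 0.06595659958751192
```

View pics/w2.png

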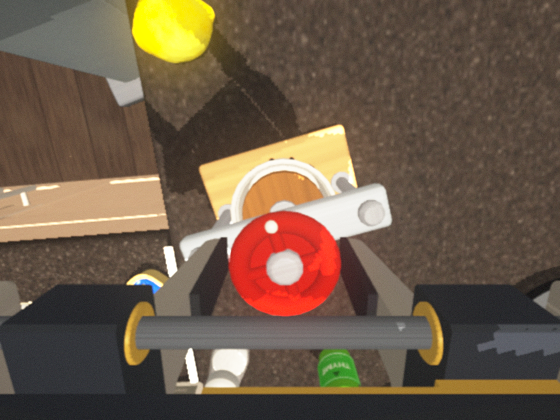

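The jaws straddle the wheel centrally: rim from about column 230 to 340, hub at (285,268). That puts the hub 2–3 mm off along tool x. I'll correct that and close.

>>> carry_out(targets="66 0.04 0 0.04 0 0 0; 66 0.04 0 0.04 0 0 0; 50 0.04 0 0.04 0 0 0; 50 0.04 0 0.04 0 0 0; 50 0.04 0 0.04 0 0 0; 50 0.04 0 0.04 0 0 0", grip_force=30)

```text
time_s: 2.9
position: [0.4816, 0.322, 0.1745]
orientation: [179.9, -0.0, 160.3]
force: [1.9, 4.1, -1.3]
finger_gap: 0.0591
gripper_force: 30.0
```

>>> carry_out(targets="50 0 0 -0.012 0 0 -0.05; 50 0 0 -0.036 0 0 -0.15; 50 0 0 -0.06 0 0 -0.25; 50 0 0 -0.084 0 0 -0.35; 50 0 0 -0.108 0 0 -0.45; 50 0 0 -0.132 0 0 -0.55; 50 0 0 -0.156 0 0 -0.65; 50 0 0 -0.18 0 0 -0.75; 50 0 0 -0.18 0 0 -0.75")

```text
time_s: 3.8
position: [0.4816, 0.3207, 0.1835]
orientation: [-179.9, -0.0, -156.7]
force: [0.7, -0.5, -0.6]
finger_gap: 0.0592
gripper_force: 30.0
```

Forces are tiny and the rise matches the screw. I'll continue the turn.

>>> carry_out(targets="50 0 0 -0.012 0 0 -0.05; 50 0 0 -0.036 0 0 -0.15; 50 0 0 -0.06 0 0 -0.25; 50 0 0 -0.084 0 0 -0.35; 50 0 0 -0.108 0 0 -0.45; 50 0 0 -0.132 0 0 -0.55; 50 0 0 -0.156 0 0 -0.65; 50 0 0 -0.18 0 0 -0.75; 50 0 0 -0.18 0 0 -0.75; 50 0 0 -0.18 0 0 -0.75")

```text
time_s: 4.8
position: [0.4826, 0.3198, 0.1925]
orientation: [-179.8, -0.1, -113.9]
force: [4.0, -3.4, -1.9]
finger_gap: 0.0592
gripper_force: 30.0
```

>>> carry_out(targets="91.9 0 0 0 0 0 0; 91.9 0 0 0 0 0 0; 91.9 0 0 0 0 0 0; 91.9 0 0 0 0 0 0; 91.9 0 0 -0.2 0 0 0; 91.9 0 0 -0.5 0 0 0; 91.9 0 0 -0.9 0 0 0; 91.9 0 0 -1.2 0 0 0; 91.9 0 0 -1.4 0 0 0; 91.9 0 0 -1.4 0 0 0")

```text
time_s: 5.8
position: [0.4825, 0.3219, 0.265]
orientation: [-179.8, 0.2, -113.8]
force: [-0.3, -0.7, -0.8]
finger_gap: 0.0919
gripper_force: 0.0
```

```bash
python3 - <<'E'
from h import *
cv2.imwrite('pics/e.png',np.vstack([cv2.resize(bot.grab_frame('side')[150:250,160:260],(280,280)),bot.grab_frame('wrist')[:,:280]])[:600,:,::-1]) 
b=bot.grab_frame('wrist')[:,:,::-1]; a=cv2.resize(bot.grab_frame('side')[150:250,160:260,::-1],(420,420),interpolation=cv2.INTER_CUBIC)
cv2.imwrite('pics/e.png',cv2.resize(np.hstack([a,b]),(793,340)))
E
```

```text
(no output)
```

View pics/e.png

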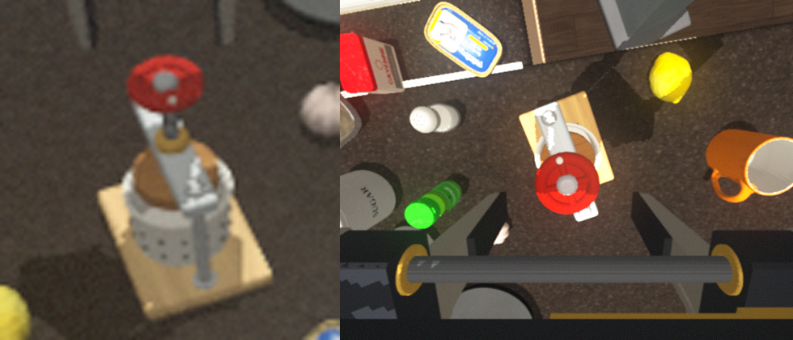

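The wheel's white mark has moved about a quarter turn, from the left of the hub to below and right of it in the side view. The follower is above the mould, and the open fingers are well clear of the wheel.

```bash
python3 -c "
from workcell import bot
print(bot.job_done())"
```

```text
the job is handed in; nothing more can be done
None
```

I turned the white-mould press's wheel about 1.5 rad anticlockwise, which raised its follower clear of the mould. I then let go and handed the job in with the gripper clear; the blue press was never touched.

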